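# Wake the dosing unit and open the child-safe cleaner jug

### The job

Get the sanitiser ready for refilling: on the dosing unit's grey console press the large key and let it spring back, then press the small key at the opposite end of the row, one key at a time, never the middle one. Then push the grey safety cap of the clamped white jug down, turn it anticlockwise while it is down until it comes free, and lift it straight up off the neck. Finish while still holding the cap level in the gripper, its rim 5 to 10 cm above the jug's mouth, and leave everything else on the counter where it stands.

Things in the scene. Friction and masses are not known exactly. Their poses are not given: they have to be found in the camera images.
- console: fixed grey key console of the dosing unit, a box 100 x 155 mm, 35 mm high, with a row of three round white keys, each in a grey collar, along its length (its y axis), 47 to 49 mm apart; origin under its centre. The key tops stand 18 mm above it, 53 mm above the counter. A key pressed straight down with shut fingers travels 6 mm (1.5 N to start, 5 N to bottom) and springs back when let go
- key_large_top (a point): centre of the top of the large round key, 34 mm across, at one end of the row; moves with the key
- key_middle_top (a point): centre of the top of the small round key, 20 mm across, in the middle of the row; not to be pressed
- key_end_top (a point): centre of the top of the small round key, 20 mm across, at the end of the row away from the large key; moves with the key
- key_large (a joint): how far the large key is pushed in, m: 0 up, 0.006 fully down
- key_middle (a joint): how far the middle key is pushed in, m: 0 up, 0.006 fully down
- key_end (a joint): how far the small end key is pushed in, m: 0 up, 0.006 fully down
- jug: white cleaner jug, body 68 x 82 mm with a side handle, clamped in a low steel stand (130 x 105 mm); it cannot move. Origin on the counter under the neck, z up. Its shoulder rises to 136 mm above the counter; above that the neck is 26 mm across, 34 mm over its two side lugs
- jug_mouth (a point): centre of the top of the jug's neck, inside the cap at the start, 163 mm above the counter; z up along the neck
- cap_center (a point): centre (half-way up, on the axis) of the jug's grey ribbed push-and-turn cap, round, 46 mm across, 40 mm high, 30 to 55 g. Locked, as at the start, it lies 9 mm above jug_mouth (172 mm above the counter): cap top at 192 mm, lower rim at 152 mm, 16 mm of bare neck below the rim. Grip it round its sides from any direction, by the upper 32 mm; x turns with the cap, z is its axis
- cap: the same cap, origin at the centre of its rim. Held up by a spring (3 N; 0.8 N more per mm) it can be pushed down 8.5 mm. Locked until pushed down 4 mm (aim for 6); kept down, it turns anticlockwise seen from above, never clockwise. Free after 36 to 140 degrees (aim for 70): the spring then lifts it 4 mm above its locked height and it lifts straight off
- cup: white plastic cup, 64 mm across, 75 mm high, loose; leave alone (origin under its centre)
- shaker: small jar-shaped shaker, 40 mm across, 70 mm high, loose; leave alone (origin under its centre)
- bowl: paper bowl, 130 mm across, 50 mm high, loose; leave alone (origin under its centre)
- soap: hand-soap pump bottle, 68 mm across, 193 mm high, loose; leave alone (origin under its centre)
- jar: glass jar with steel lid, 70 mm across, 100 mm high, loose; leave alone (origin under its centre)
- spoon: spoon 170 mm long lying on the counter, loose; leave alone
- pot: steel pot, 180 mm across, 100 mm high, standing on the black hob at the right; leave alone (origin under its centre)
Things that resemble listed ones, but are neither listed nor needed, are in the scene too. What is shaped like the console but orange is not meant. What is shaped like the cap but red is not meant.

How it is judged:
By the outcome, as a careful person would: the job done as asked, in the order asked, and still so for the second after the job is handed in, while the arm keeps its last pose, push and grip.
It also fails if it takes over 56 s, if anything falls off the work surface, if the arm or the gripper's body presses on something with over 40 N, if the wrist force passes 120 N, or if a joint passes its speed limit or range.

### The arm

A 6-joint arm with a two-finger parallel gripper is mounted at the origin on the work surface. World frame = base frame: x ahead of the robot, y to its left, z up, the work surface at z = 0. Lengths are in m, angles in rad, forces in N, time in s.
With the tool pointing down it reaches from about 0.375 to 0.9 m from the base axis. Payload 3.1 kg.
Tool frame: the origin (TCP) lies on the centre line of the jaws, within the pads' length; the fingertips stand 8 mm ahead of it and the grasp point (between the pads) lies 11 mm behind it; z points along the fingers, y is the line along which they close (so a half turn about z gives the same grasp; the last joint's range is limited). The gripper opens to 87 mm and grips with 3 to 60 N. Pads are 19 mm wide; open, the fingers measure 117 mm over their backs; the gripper's body (75 mm by 190 mm) begins 51 mm behind the grasp point.
Start: joints at [0.976, 0.527, 1.433, -0, 1.181, -0.178], TCP at [0.253, 0.571, 0.231] pointing down, gripper open.
Joint ranges: [-3.08, 3.08], [-0.75, 2.2], [0.22, 2.44], [-1.43, 4.57], [0, 2.65], [-2.85, 2.85]. Speed limits (rad/s): [2.79, 2.79, 3.14, 3.14, 3.14, 3.14].

### API

Orientations are given as a unit quaternion [x, y, z, w].
In Python, from rig import robot gives the robot as it stands. The module is installed in compiled form; this text tells all that it offers.
- The arm moves only by the tool send_rows, never from a script. Its argument "increments" is one flat list of numbers, 7 for each row, row after row: the turn, a rotation vector about the world's x, y, z in rad, then the shift along the world's x, y, z in cm, then the opening, from 0 (shut) to 1 (fully open). A call has 1 to 20 rows; each row shifts and turns the commanded pose from where the row before left it; what a row does not reach is not made up. A row lasts 1/12 s, in which the tool goes at most 41.7 mm and 7.16 degrees, less where a joint would pass 70% of its speed; a pose out of reach is approached as far as the arm can. A call is refused whole if a number of a shift passes 4.17 or a number of a turn 0.125, either way. A call with a gripper value outside its range is refused whole. The fingers move at their own pace and stop on an object; "newtons" is the grip in N (left out, the last holds). Time passes only in rows, so rows that do not move let the fingers close. It gives the time, the measured TCP pose, the force, the opening and the grip force at its end, in the units of the state.
- robot.get_obs(): the state, without advancing time (a new reading comes with each control period).
- robot.camera(name): name is "scene" or "top"; returns a dict with "image" (384x512x3 uint8, red, green, blue), "range_z" (384x512 float32, m along the optical axis (not along the pixel's ray), 0 where there is no reading), "fx", "fy", "cx", "cy" (pixels), "dist_coeffs" ([k1, k2, p1, p2, k3] as OpenCV has them; the pictures are not rectified), "R" (3x3) and "t" (3): a world point X has camera coordinates R X + t. Camera axes: x right, y down, z forward; pixel columns grow to the right and rows downward; lengths in m; the calibration is good to about 2 mm. A picture is of the moment at which its call begins.
- robot.hand_in(): hands the job in; it is judged then, once.
The state is a dict: "time": time; "q": joint angles; "joint_velocities": joint speeds; "joint_torque": joint torques, N m; "position": TCP position; "tool_rot": TCP orientation; "ft_force": force on the tool from outside, world axes, zero at the start; "moment": the same for the moment, N m; "grip_width": finger opening in m; "grip_force": force on a finger pad.
Only numpy, scipy, OpenCV 4.12 (cv2) and the standard library are available. Lean on these libraries where they do the work, as an engineer would, in place of code of your own. Each camera call takes 0.05 s, during which the arm holds its last target. There are 200 camera calls.

## Working session

There is one attempt and no reset: what is moved stays moved. The work goes in short steps, Python scripts to look and compute and a tool call to move; the robot and the scene stay as the last step left them, time stands still between calls to the robot, and variables do not carry over. Pictures are saved under pics/ and viewed, at most 10 in all, crops included, and the job is handed in when it is done.

Besides the shell and the picture viewer there is one more tool, called after "Call:" as name(argument=value, ...), one argument or row to a line, values as JSON. send_rows: Moves the arm, as the interface text tells. Its arguments: {"type":"object","properties":{"increments":{"type":"array"},"newtons":{"type":"number"}},"required":["increments"]}

```bash
mkdir -p pics; cat > h.py <<'E'
from rig import robot
import numpy as np, cv2
def ray(c,u,v):
    K=np.array([[c['fx'],0,c['cx']],[0,c['fy'],c['cy']],[0,0,1]])
    p=cv2.undistortPoints(np.array([[[u,v]]],float),K,np.array(c['dist_coeffs']))[0,0]
    R=np.array(c['R']);t=np.array(c['t'])
    return -R.T@t, R.T@np.array([p[0],p[1],1])
def onz(c,u,v,z):
    o,d=ray(c,u,v); return o+d*(z-o[2])/d[2]
def pt(c,u,v):
    o,d=ray(c,u,v); return o+d*float(c['range_z'][int(round(v)),int(round(u))])
def save(im,f): cv2.imwrite('pics/'+f,cv2.cvtColor(im,cv2.COLOR_RGB2BGR))
E
python3 - <<'E'
from h import *
import pickle
for n in('scene','top'):
    c=robot.camera(n); pickle.dump(c,open(n+'.pkl','wb'))
    save(cv2.resize(c['image'],(768,576)),n+'.png')
    print(n,-np.array(c['R']).T@c['t'],np.array(c['R'])[2])
print(robot.get_obs())
E
```

```text
scene [1.47707137 0.13991802 1.06198197] [-0.68937554 -0.17173883 -0.70375218]
top [ 0.26953703 -0.0943779   1.53100303] [ 0.2183061  -0.00675525 -0.97585696]
{'time': 0.1, 'q': array([ 9.75481081e-01,  5.28378370e-01,  1.43378158e+00, -4.37978515e-05,
        1.18139123e+00, -1.78463868e-01]), 'joint_velocities': array([ 0.00131069, -0.00304549, -0.0030592 ,  0.00073889, -0.00094112,
       -0.00191382]), 'joint_torque': array([ 3.77465749e-04, -4.40986240e+01, -1.77151698e+01,  6.35508145e-02,
        5.33925625e-02, -5.60200419e-05]), 'position': array([0.25264658, 0.57095119, 0.22966394]), 'tool_rot': array([ 2.06911665e-01,  9.78359138e-01, -9.14524724e-04, -3.50731293e-04]), 'ft_force': array([ 0.34796333,  1.27942365, -0.64464222]), 'moment': array([ 0.01882209, -0.01063398,  0.06770434]), 'grip_force': 0.0, 'grip_width': 0.08707626518956439}
```

View pics/scene.png

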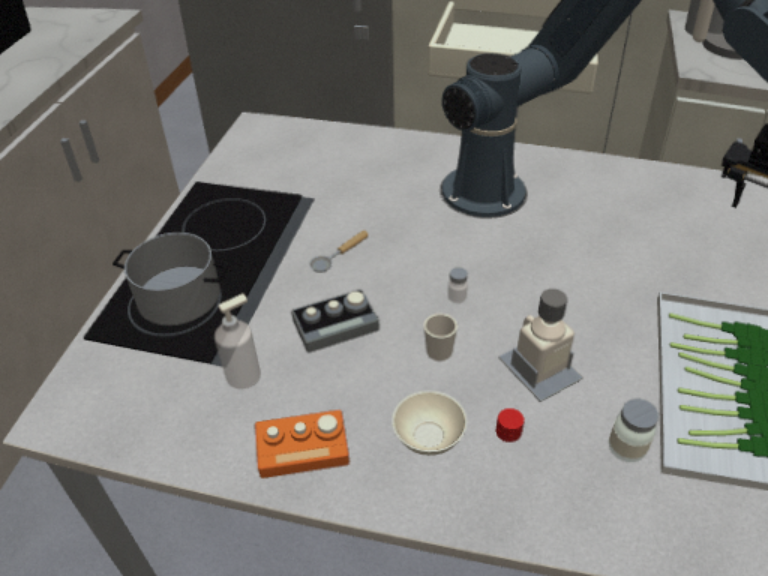

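View pics/top.png

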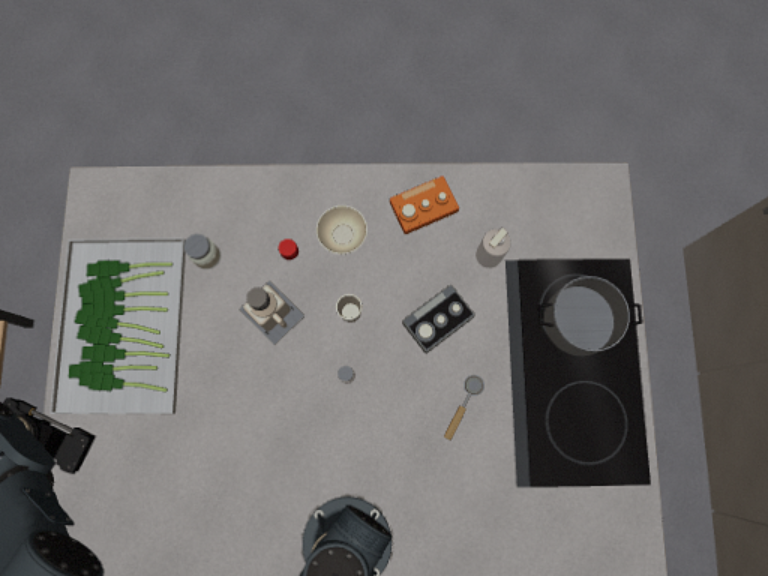

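The scene view shows the grey console at (335,318) with its large key at (356,301), and the jug's grey cap at (552,303). In the top view the large key is at (426,331), the end key at (457,309) and the cap at (258,298). Lookalikes in the top view are the orange console (425,205), the red cap (288,249), the grey jar lid (198,247) and the shaker lid (346,374). I choose the grey console and the cap on the clamped jug.

```bash
python3 - <<'E'
from h import *
import pickle
C={n:pickle.load(open(n+'.pkl','rb')) for n in('scene','top')}
K={'scene':[(356,301),(334,308),(312,315)],'top':[(426,331),(440,321),(457,309)]}
crops=[]
for n,c in C.items():
    im=c['image'];g=cv2.cvtColor(im,cv2.COLOR_RGB2GRAY)
    for th in (125,150,):
      x0,y0,x1,y1=[int(a/1.5) for a in ((290,285,382,350) if n=='scene' else (400,283,476,354))]
      m=(g[y0:y1,x0:x1]>th).astype(np.uint8)
      k,l,s,ce=cv2.connectedComponentsWithStats(m)
      for i in range(1,k):
        if s[i,4]>12:
          u,v=ce[i]+[x0,y0]; print(n,th,s[i],'px',np.round([u,v],1),'onz',onz(c,u,v,.053).round(4),'rng',pt(c,u,v).round(4))
    # cap: points from range with z in .185-.2 near
    cu,cv_=((552,303) if n=='scene' else (258,298)); cu/=1.5;cv_/=1.5
    P=[]
    for v in range(int(cv_)-20,int(cv_)+20):
      for u in range(int(cu)-20,int(cu)+20):
        if c['range_z'][v,u]>0:
          p=pt(c,u,v)
          if .186<p[2]<.2: P.append(p)
    P=np.array(P);print('cap top',n,len(P),P.mean(0).round(4),P.min(0).round(4),P.max(0).round(4))
    crops+= [cv2.resize(im[int(b)-30:int(b)+30,int(a)-30:int(a)+30],(380,280),interpolation=cv2.INTER_CUBIC) for a,b in ((K[n][1][0]/1.5,K[n][1][1]/1.5),(cu,cv_))]
save(np.vstack([np.hstack(crops[:2]),np.hstack(crops[2:])]),'crop.png')
E
```

```text
scene 125 [   0    0   61   43 1143] px [223.9 206.9] onz [ 0.5299 -0.2186  0.053 ] rng [ 0.5242 -0.2207  0.0469]
scene 125 [26 10  7  5 28] px [221.9 202.3] onz [ 0.5124 -0.2301  0.053 ] rng [ 0.5176 -0.2282  0.0583]
scene 125 [11 15  7  5 29] px [207.  206.9] onz [ 0.5407 -0.2679  0.053 ] rng [ 0.5454 -0.2658  0.0581]
scene 125 [ 19  22  30  12 128] px [226.8 217.3] onz [ 0.5688 -0.1981  0.053 ] rng [ 0.5501 -0.205   0.0323]
scene 150 [  0   0  61  43 833] px [218.4 200.4] onz [ 0.5069 -0.2427  0.053 ] rng [ 0.489  -0.2497  0.0344]
scene 150 [26 11  7  4 22] px [221.8 202.4] onz [ 0.513  -0.2303  0.053 ] rng [ 0.5179 -0.2285  0.0581]
scene 150 [11 15  7  5 21] px [207.  206.8] onz [ 0.5404 -0.2679  0.053 ] rng [ 0.5452 -0.2658  0.0582]
scene 150 [20 22 28 11 89] px [226.7 217. ] onz [ 0.5679 -0.1988  0.053 ] rng [ 0.5497 -0.2056  0.0328]
scene 150 [ 24  29  37  14 240] px [240.8 228.3] onz [ 0.6015 -0.1472  0.053 ] rng [ 0.5526 -0.1632 -0.0033]
cap top scene 198 [0.5503 0.1908 0.1913] [0.525  0.1673 0.1862] [0.5727 0.2147 0.1982]
top 125 [  0   0  51  48 852] px [283.1 203.3] onz [
[... 464 characters left out ...]
64]
top 125 [13 28  9  9 66] px [283.2 220. ] onz [ 0.4945 -0.1892  0.053 ] rng [ 0.4944 -0.1892  0.0533]
top 150 [36 15  5  5 18] px [303.7 204.7] onz [ 0.5504 -0.2654  0.053 ] rng [ 0.5497 -0.265   0.0565]
top 150 [26 22  4  5 17] px [293.5 212.4] onz [ 0.5223 -0.2273  0.053 ] rng [ 0.5221 -0.2273  0.0539]
top 150 [45 24  6  7 13] px [313.8 214.8] onz [ 0.5123 -0.3013  0.053 ] rng [ 0.52   -0.3078  0.0066]
top 150 [13 28  9  9 60] px [283.4 220.2] onz [ 0.4939 -0.1899  0.053 ] rng [ 0.4938 -0.1899  0.0532]
top 150 [39 30  7 10 26] px [308.6 222.3] onz [ 0.485  -0.2811  0.053 ] rng [ 0.4926 -0.2876  0.0015]
cap top top 156 [0.5508 0.1921 0.1931] [0.5279 0.1695 0.1865] [0.5745 0.2143 0.1999]
```

View pics/crop.png

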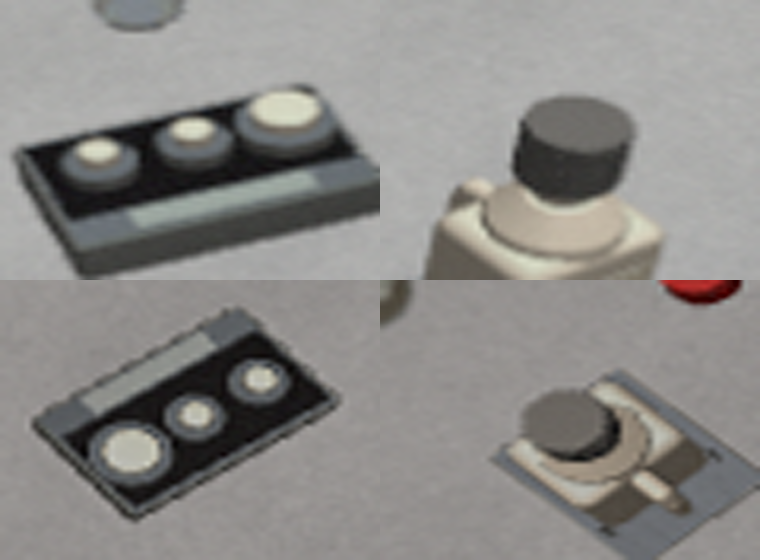

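The crop confirms the choice: grey console with its large key at the robot's left end, and the grey cap on the jug. The key spacing comes out at 47 mm and the cap top at 0.192, both as described. Moving above the large key.

Call:
send_rows(
  increments=[0,0,-0.0257,1.6,-3.8,0,0,0,0,-0.0257,1.6,-3.8,0,0,0,0,-0.0257,1.6,-3.8,0,0,0,0,-0.0257,1.6,-3.8,0,0,0,0,-0.0257,1.6,-3.8,0,0,0,0,-0.0257,1.6,-3.8,0,0,0,0,-0.0257,1.6,-3.8,0,0,0,0,-0.0257,1.6,-3.8,0,0,0,0,-0.0257,1.6,-3.8,0,0,0,0,-0.0257,1.6,-3.8,0,0,0,0,-0.0257,0.8,-3.8,0,0,0,0,-0.0257,0.8,-3.8,0,0,0,0,-0.0257,0.8,-3.8,0,0,0,0,-0.0257,0.8,-3.8,0,0,0,0,-0.0257,0.8,-3.8,0,0,0,0,-0.0257,0.8,-3.8,0,0,0,0,-0.0257,0.8,-3.8,0,0,0,0,-0.0257,0.8,-3.8,0,0,0,0,-0.0257,0.8,-3.8,0,0,0,0,-0.0257,0.8,-3.8,0,0],
  newtons=20,
)

```text
time: 1.77
position: [0.4927, -0.1904, 0.2303]
tool_rot: [0.45, 0.893, 0.0, -0.0]
ft_force: [0.6, 0.9, 0.2]
grip_width: 0.0003
grip_force: 0.0
```

Call:
send_rows(
  increments=[0,0,0,0,0,-4,0,0,0,0,0,0,-4,0,0,0,0,0,0,-4,0,0,0,0,0,0,0,0,0,0,0,0,0,0,0,0,0,0,0,0,0,0],
)

```text
time: 2.27
position: [0.4939, -0.1889, 0.1119]
tool_rot: [0.449, 0.894, -0.0, 0.001]
ft_force: [0.9, 0.4, 0.5]
grip_width: 0.0004
grip_force: 0.0
```

Call:
send_rows(
  increments=[0,0,0,0,0,-2,0,0,0,0,0,0,-2,0,0,0,0,0,0,-0.4,0,0,0,0,0,0,-0.4,0,0,0,0,0,0,0,0,0,0,0,0,0,0,0],
)

```text
time: 2.77
position: [0.4942, -0.189, 0.0645]
tool_rot: [0.449, 0.894, -0.0, 0.002]
ft_force: [0.4, 1.1, 1.6]
grip_width: 0.0003
grip_force: 0.9
```

```bash
python3 - <<'E'
from h import *
c=robot.camera('top'); a=c['image'][185:245,255:330]
d=robot.camera('scene'); b=d['image'][165:245,180:280]
save(np.hstack([cv2.resize(a,(390,312),interpolation=2),cv2.resize(b,(390,312),interpolation=2)]),'k1.png')
E
```

```text
(no output)
```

View pics/k1.png

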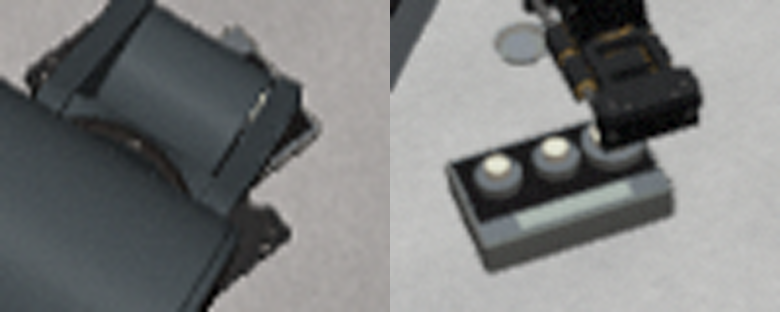

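The scene crop (right half) shows the fingers over the large key at about (610,130), clear of the middle key at (555,150). Pressing.

Call:
send_rows(
  increments=[0,0,0,0,0,-0.2,0,0,0,0,0,0,-0.2,0,0,0,0,0,0,-0.2,0,0,0,0,0,0,0,0],
)

```text
time: 3.2
position: [0.4943, -0.189, 0.0591]
tool_rot: [0.449, 0.894, -0.0, 0.002]
ft_force: [-1.8, 2.9, 20.0]
grip_width: 0.0006
grip_force: 10.2
```

Call:
send_rows(
  increments=[0,0,0,0,0,-0.2,0,0,0,0,0,0,-0.2,0,0,0,0,0,0,0,0,0,0,0,0,0,0,0],
)

```text
time: 3.53
position: [0.4944, -0.189, 0.0586]
tool_rot: [0.449, 0.894, -0.0, 0.003]
ft_force: [-5.5, 5.8, 47.2]
grip_width: 0.0008
grip_force: 23.9
```

Call:
send_rows(
  increments=[0,0,0,0,0,0.4,0,0,0,0,0,0,0.2,0,0,0,0,0,0,0,0],
)

```text
time: 3.78
position: [0.4942, -0.189, 0.06]
tool_rot: [0.449, 0.894, -0.0, 0.002]
ft_force: [3.2, 1.0, 4.8]
grip_width: 0.0004
grip_force: 2.2
```

Call:
send_rows(
  increments=[0,0,0,0,0,0.1,0,0,0,0,0,0,0,0],
)

```text
time: 3.95
position: [0.4941, -0.189, 0.0598]
tool_rot: [0.449, 0.894, 0.0, 0.001]
ft_force: [3.3, 0.7, 4.7]
grip_width: 0.0006
grip_force: 2.3
```

Call:
send_rows(
  increments=[0,0,0,0,0,0.2,0,0,0,0,0,0,0,0],
)

```text
time: 4.12
position: [0.4936, -0.189, 0.0616]
tool_rot: [0.449, 0.894, -0.0, 0.001]
ft_force: [3.9, -0.2, 3.3]
grip_width: 0.0004
grip_force: 1.8
```

Call:
send_rows(
  increments=[0,0,0,0,0,0.2,0,0,0,0,0,0,0,0],
)

```text
time: 4.28
position: [0.4928, -0.1888, 0.0634]
tool_rot: [0.449, 0.894, -0.0, -0.0]
ft_force: [2.0, -0.3, 2.2]
grip_width: 0.0008
grip_force: 1.2
```

Call:
send_rows(
  increments=[0,0,0,0,0,1,0,0,0,0,0,0,0,0],
)

```text
time: 4.45
position: [0.4918, -0.188, 0.0741]
tool_rot: [0.449, 0.894, -0.0, -0.001]
ft_force: [-0.3, -0.0, 1.1]
grip_width: -0.0
grip_force: 0.0
```

The force profile (4.8, 3.3, then 2.2 N on the way up) confirms a full press and spring-back. Now the end key.

Call:
send_rows(
  increments=[0,0,0,0,0,2.5,0,0,0,0,1.4,-1.9,0,0,0,0,0,1.4,-1.9,0,0,0,0,0,1.4,-1.9,0,0,0,0,0,1.4,-1.9,0,0,0,0,0,0,0,-2,0,0,0,0,0,0,-1,0,0,0,0,0,0,-0.2,0,0,0,0,0,0,0,0],
)

```text
time: 5.2
position: [0.5467, -0.263, 0.0652]
tool_rot: [0.449, 0.894, 0.0, -0.003]
ft_force: [-0.7, -0.0, 1.8]
grip_width: 0.0005
grip_force: 0.7
```

```bash
python3 - <<'E'
from h import *
d=robot.camera('scene'); b=d['image'][165:245,180:280]
save(cv2.resize(b,(600,480),interpolation=2),'k2.png')
E
```

```text
(no output)
```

View pics/k2.png

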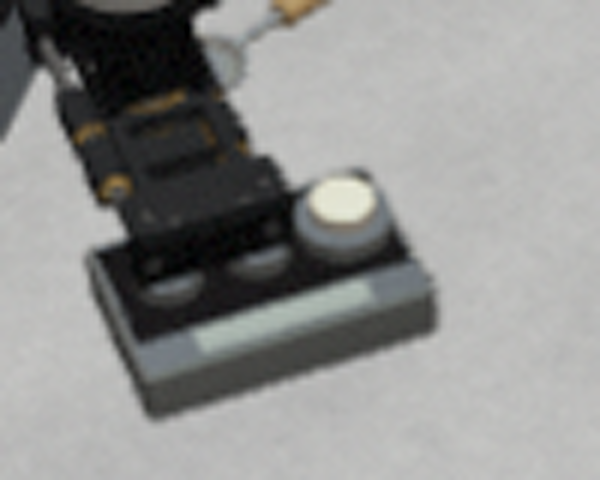

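The crop shows the gripper's body end in front at about (210,220), hiding the end and middle keys. The large key at (340,200) has sprung back up. The shut tips are 43 mm from the middle key. A small 3 mm correction, then press.

Call:
send_rows(
  increments=[0,0,0,0,0,0.5,0,0,0,0,0.2,-0.25,0,0,0,0,0,0,0,0,0,0,0,0,0,0,-0.5,0,0,0,0,0,0,0,0],
)

```text
time: 5.67
position: [0.5507, -0.2667, 0.0662]
tool_rot: [0.449, 0.894, 0.0, -0.0]
ft_force: [-1.0, -0.6, -0.3]
grip_width: 0.0001
grip_force: 0.0
```

Call:
send_rows(
  increments=[0,0,0,0,0,-0.2,0,0,0,0,0,0,0,0],
)

```text
time: 5.83
position: [0.5508, -0.2668, 0.0643]
tool_rot: [0.449, 0.894, 0.0, -0.0]
ft_force: [-1.1, -0.4, 1.8]
grip_width: 0.0006
grip_force: 1.0
```

Call:
send_rows(
  increments=[0,0,0,0,0,-0.2,0,0,0,0,0,0,0,0],
)

```text
time: 6.0
position: [0.5508, -0.2668, 0.0624]
tool_rot: [0.449, 0.894, 0.0, -0.0]
ft_force: [-0.7, 1.2, 3.7]
grip_width: 0.0005
grip_force: 1.5
```

Call:
send_rows(
  increments=[0,0,0,0,0,-0.2,0,0,0,0,0,0,-0.1,0,0,0,0,0,0,0,0],
)

```text
time: 6.25
position: [0.5509, -0.2668, 0.0596]
tool_rot: [0.449, 0.894, 0.0, -0.0]
ft_force: [-1.2, 1.2, 4.8]
grip_width: 0.0006
grip_force: 2.4
```

Call:
send_rows(
  increments=[0,0,0,0,0,-0.15,0,0,0,0,0,0,0,0,0,0,0,0,0,0,0],
)

```text
time: 6.5
position: [0.5508, -0.2668, 0.0593]
tool_rot: [0.449, 0.894, 0.0, -0.0]
ft_force: [-3.6, 2.9, 10.9]
grip_width: 0.0003
grip_force: 5.4
```

Call:
send_rows(
  increments=[0,0,0,0,0,0.4,0,0,0,0,0,0,0.4,0,0,0,0,0,0,2,0,0,0,0,0,0,4,0,0,0,0,0,0,4,0,0,0,0,0,0,4,0,0,0,0,0,0,4,0,0,0,0,0,0,0,0],
)

```text
time: 7.17
position: [0.5555, -0.2703, 0.255]
tool_rot: [0.449, 0.894, -0.002, 0.009]
ft_force: [1.2, -1.3, 0.3]
grip_width: 0.0005
grip_force: 0.0
```

Call:
send_rows(
  increments=[0,0,-0.053,0,3.83,0,1,0,0,-0.053,0,3.83,0,1,0,0,-0.053,0,3.83,0,1,0,0,-0.053,0,3.83,0,1,0,0,-0.053,0,3.83,0,1,0,0,-0.053,0,3.83,0,1,0,0,-0.053,0,3.83,0,1,0,0,-0.053,0,3.83,0,1,0,0,-0.053,0,3.83,0,1,0,0,-0.053,0,3.83,0,1,0,0,-0.053,0,3.83,0,1,0,0,-0.053,0,3.83,0,1,0,0,0,0,0,0,1,0,0,0,0,0,0,1,0,0,0,0,0,0,1],
)

```text
time: 8.42
position: [0.5509, 0.1924, 0.2455]
tool_rot: [0.705, 0.709, -0.0, 0.0]
ft_force: [-0.0, -0.6, -0.4]
grip_width: 0.0855
grip_force: 0.0
```

```bash
python3 - <<'E'
from h import *
o=robot.get_obs();print(o['q'],o['position'],o['tool_rot'])
E
```

```text
[ 1.44934926e-01  4.54664714e-01  1.52203639e+00 -8.62647334e-04
  1.16527275e+00  1.39976966e-01] [0.55092911 0.19235055 0.24551053] [ 7.05230958e-01  7.08977505e-01 -3.90152881e-04  2.02904829e-04]
```

Call:
send_rows(
  increments=[0,0,0,0,0,-2.5,1,0,0,0,0,0,-2.5,1,0,0,0,0,0,-1.5,1,0,0,0,0,0,-0.95,1,0,0,0,0,0,0,1,0,0,0,0,0,0,1],
)

```text
time: 8.92
position: [0.5514, 0.1914, 0.1715]
tool_rot: [0.706, 0.708, -0.0, -0.0]
ft_force: [0.4, -0.5, 0.6]
grip_width: 0.0868
grip_force: 0.0
```

```bash
python3 - <<'E'
from h import *
d=robot.camera('scene'); b=d['image'][150:270,300:440]
c=robot.camera('top'); a=c['image'][160:260,130:230]
save(np.hstack([cv2.resize(a,(380,380),interpolation=2),cv2.resize(b,(420,380),interpolation=2)]),'c1.png')
print(robot.get_obs()['position'])
E
```

```text
[0.55214018 0.19209634 0.17266223]
```

View pics/c1.png

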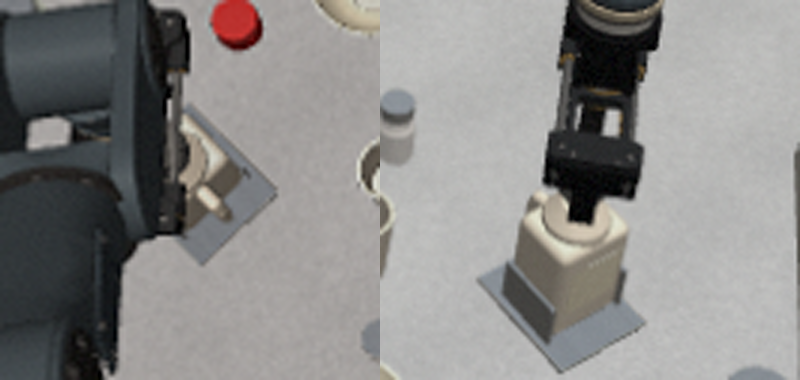

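The right half of the picture shows the near finger at (583,205), centred on the jug neck with its tip just above the shoulder. Closing.

Call:
send_rows(
  increments=[0,0,0,0,0,0,0.4,0,0,0,0,0,0,0.4,0,0,0,0,0,0,0.4,0,0,0,0,0,0,0.4,0,0,0,0,0,0,0.4,0,0,0,0,0,0,0.4,0,0,0,0,0,0,0.4,0,0,0,0,0,0,0.4],
  newtons=35,
)

```text
time: 9.68
position: [0.5494, 0.1927, 0.1713]
tool_rot: [0.706, 0.709, -0.001, -0.001]
ft_force: [-2.5, -0.5, 2.2]
grip_width: 0.0454
grip_force: 35.0
```

Call:
send_rows(
  increments=[0,0,0,0,0,-0.2,0.4,0,0,0,0,0,-0.2,0.4,0,0,0,0,0,-0.25,0.4,0,0,0,0,0,0,0.4,0,0,0,0,0,0,0.4],
  newtons=40,
)

```text
time: 10.1
position: [0.5494, 0.1926, 0.1653]
tool_rot: [0.706, 0.709, -0.001, -0.001]
ft_force: [-4.5, -0.6, 5.7]
grip_width: 0.0452
grip_force: 40.0
```

Call:
send_rows(
  increments=[0,0,0.05,0,0,-0.05,0.4,0,0,0.1,0,0,0,0.4,0,0,0.1,0,0,0,0.4,0,0,0.1,0,0,0,0.4],
)

```text
time: 10.43
position: [0.5488, 0.193, 0.1649]
tool_rot: [0.57, 0.822, -0.001, -0.002]
ft_force: [-6.1, 0.5, 7.6]
grip_width: 0.0451
grip_force: 40.0
```

Call:
send_rows(
  increments=[0,0,0.1,0,0,0,0.4,0,0,0.1,0,0,0,0.4,0,0,0.1,0,0,0,0.4,0,0,0.1,0,0,0,0.4,0,0,0.1,0,0,0,0.4,0,0,0.1,0,0,0,0.4,0,0,0.1,0,0,0,0.4,0,0,0.1,0,0,0,0.4,0,0,0.1,0,0,0,0.4,0,0,0,0,0,0,0.4],
)

```text
time: 11.27
position: [0.5471, 0.1924, 0.1646]
tool_rot: [0.156, 0.988, -0.001, -0.004]
ft_force: [-8.5, -1.5, 7.6]
grip_width: 0.0448
grip_force: 40.0
```

```bash
python3 - <<'E'
from h import *
o=robot.get_obs();print(o['q'],o['ft_force'],o['moment'],o['tool_rot'])
E
```

```text
[ 1.45544985e-01  5.53730708e-01  1.60550084e+00  1.51261118e-04
  9.90665562e-01 -1.11255726e+00] [-8.52476918 -1.53495083  7.55471958] [-0.16762019  1.49066169  0.02458722] [ 0.15575072  0.98778766 -0.00117434 -0.00398319]
```

Call:
send_rows(
  increments=[0,0,0,0,0,0.3,0.4,0,0,0,0,0,0.3,0.4,0,0,0,0,0,0.3,0.4,0,0,0,0,0,0.1,0.4,0,0,0,0,0,0,0.4],
)

```text
time: 11.68
position: [0.5475, 0.192, 0.1732]
tool_rot: [0.158, 0.988, -0.001, -0.004]
ft_force: [-4.7, -1.2, 0.3]
grip_width: 0.0451
grip_force: 40.0
```

Call:
send_rows(
  increments=[0,0,0,0,0,0.4,0.4,0,0,0,0,0,0.4,0.4,0,0,0,0,0,0,0.4],
)

```text
time: 11.93
position: [0.5532, 0.1929, 0.1837]
tool_rot: [0.158, 0.987, 0.001, 0.003]
ft_force: [0.5, 0.1, 0.3]
grip_width: 0.0452
grip_force: 40.0
```

The force has gone to zero, so the cap is free. Lifting straight up.

Call:
send_rows(
  increments=[0,0,0,0,0,1,0.4,0,0,0,0,0,1,0.4,0,0,0,0,0,1,0.4,0,0,0,0,0,1,0.4,0,0,0,0,0,1,0.4,0,0,0,0,0,1,0.4,0,0,0,0,0,0.9,0.4,0,0,0,0,0,0.4,0.4,0,0,0,0,0,0,0.4,0,0,0,0,0,0,0.4,0,0,0,0,0,0,0.4,0,0,0,0,0,0,0.4],
)

```text
time: 12.93
position: [0.5505, 0.1925, 0.2548]
tool_rot: [0.158, 0.987, -0.0, -0.001]
ft_force: [-0.4, 0.7, -0.6]
grip_width: 0.0456
grip_force: 40.0
```

```bash
python3 - <<'E'
from h import *
d=robot.camera('scene'); b=d['image'][110:270,290:470]
c=robot.camera('scene')['image']
save(np.hstack([cv2.resize(c,(400,400)),cv2.resize(b,(400,400),interpolation=2)]),'f1.png')
o=robot.get_obs();print(o['position'],o['tool_rot'],o['ft_force'],o['moment'])
E
```

```text
[0.55064908 0.19251259 0.25489078] [ 1.57746942e-01  9.87479330e-01 -2.07017761e-04 -6.56822246e-04] [ 0.08415526  0.3331337  -0.23469609] [-0.01181637  0.03602467 -0.0001946 ]
```

View pics/f1.png

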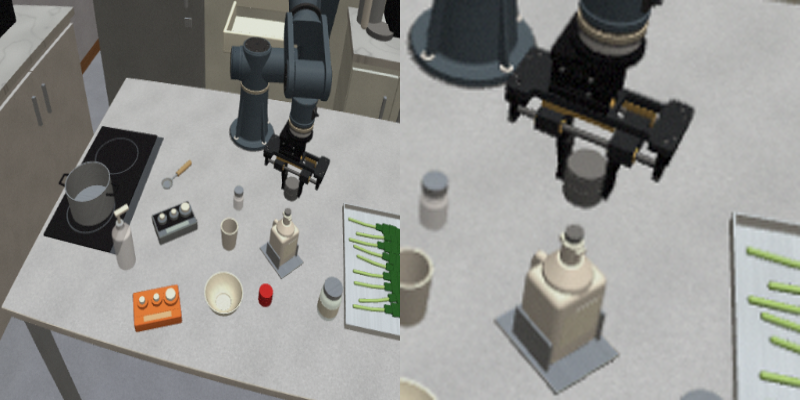

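The cap is held level between the fingers at (585,178) in the right half, the neck is bare at (573,240), and everything else is unmoved. By the lift, the rim is about 7 cm above the mouth.

```bash
python3 -c "
from rig import robot
print(robot.hand_in())"
```

```text
the job is handed in; nothing more can be done
None
```

I pressed the large key and then the small end key, and unscrewed the grey cap. It is held level with its rim about 7 cm above the jug's mouth, nothing else was moved, and the job is handed in at about 13 s of the 56 s limit.

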